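Fit the hand lever to the selector valve

ROBOT

A 6-joint arm with a two-finger parallel gripper is mounted at the origin on a cart in front of the work surface, level with it; the furniture and walls round the work are solid. World frame = base frame: x ahead of the robot, y to its left, z up, the work surface at z = 0. Lengths are in m, angles in rad, forces in N, time in s.
With the tool pointing down it reaches from about 0.425 to 0.95 m from the base axis. Payload 14.7 kg.
Tool frame: the origin (TCP) lies midway between the tips of the shut fingers; the grasp point (between the pads) lies 19 mm behind it (robot.tcp_to_grasp is the distance from the TCP to the grasp point, in m); z points along the fingers, y is the line along which they close (so a half turn about z gives the same grasp; the last joint's range is limited). The gripper opens to 85 mm and grips with 20 to 120 N. Pads are 22 mm wide; open, the fingers measure 114 mm over their backs; the gripper's body (76 mm by 85 mm) begins 54 mm behind the grasp point. The pads swing forward as they close: fully open they stand 13 mm farther back than shut.
Start: joints at [-1.395, 0.48, 1.596, -0, 1.065, -0.047], TCP at [0.144, -0.634, 0.231] pointing down, gripper open.
Joint ranges: [-2.75, 2.75], [-0.82, 2.05], [0.23, 2.67], [-1.56, 4.7], [0.09, 2.69], [-2.92, 2.92]. Speed limits (rad/s): [1.89, 1.89, 2.39, 3.01, 3.01, 3.01].

INTERFACE

Orientations are given as [roll, pitch, yaw] about the fixed x, y, z axes, in that order (R = Rz(yaw) Ry(pitch) Rx(roll)).
In Python, from station import robot, readout, grab_frame, get_calibration gives the robot as it stands. Calls block until the motion is done:
- robot.move_to(position, orientation): joint-space move of the TCP to a pose.
- robot.servo_line(position, attitude=None, vel=0.15, stop_force=None): straight line of the TCP; attitude=None keeps the orientation; vel is the mean speed in m/s. With stop_force (N) it stops when the force on the tool has changed by that much, and returns True; else False.
- robot.move_joints(angles): joint-space move.
- robot.release() and robot.grasp(newtons=None): open the fingers fully, or close them until they stop; newtons is the grip in N (None keeps the last).
- robot.hold(seconds).
- robot.ik(position, orientation): joint angles nearest the present ones, or None.
- readout.observe(): the state.
- grab_frame(name): name is "scene" or "top" or "wrist"; returns the picture (420x560x3 uint8, red, green, blue); there is no depth.
- get_calibration(name): a dict with "fov_y" (degrees; the focal length in pixels is half the picture's height over the tangent of half this angle, whatever the lens; pixels are square), "cx", "cy" (the principal point, pixels), "R" (3x3) and "t" (3): a world point X has camera coordinates R X + t; the wrist camera has in their place "T_tool_cam" (4x4, takes a point from camera to tool coordinates, whose origin is the TCP and whose axes are the flange's). Camera axes: x right, y down, z forward; pixel columns grow to the right and rows downward; lengths in m; the calibration is good to about 2 mm. A picture is of the moment at which its call begins: read the wrist's pose just before it. get_calibration takes no time and is no camera call.
A pose or a line that the arm cannot do raises robot.IKError and nothing moves.
- robot.finish_job(): hands the job in; it is judged then, once.
The state is a dict: "clock": time; "qpos": joint angles; "joint_vel": joint speeds; "effort": joint torques, N m; "tool_pos": TCP position; "ee_rot": TCP orientation; "contact_force": force on the tool from outside, world axes, zero at the start; "torque": the same for the moment, N m; "grip_width": opening from 0.0 (shut) to 1.0 (fully open); "gripper_force": force on a finger pad.
Only numpy, scipy, OpenCV 4.12 (cv2) and the standard library are available. Lean on these libraries where they do the work, as an engineer would, in place of code of your own. Each camera call takes 0.05 s, during which the arm holds its last target. There are 200 camera calls.

TASK

The selector valve's hand lever has been taken off. Pick up the lever whose hub has the large three-slot bore, turn it so that the slots match the three splines of the valve's upright shaft (it then lies along the valve block, pointing to the block's long end), lower it fully home flat on the block, and let go. Leave the other lever, with the small round hole, where it lies.

Things in the scene. Friction and masses are not known exactly. Their poses are not given: they have to be found in the camera images.
- lever: Loose steel lever, 0.18 kg, knob up, fitted this way up. Origin: bore centre at hub underside; +x along the arm to the knob, z up. Hub 61 mm across, 26 high; through bore with 15 mm wide slots reaching 22 mm from the axis to -x, +y, -y, none to the arm. Foot under black knob at x = 115 mm; knob top at z = 45 mm
- lever_grip (a point): Point at the middle of that lever's arm, 60 mm from the bore axis towards the knob and 18 mm above the hub's underside; axes as the lever's. The arm is 20 mm wide (y), from z = 10 to 26 mm above the hub's underside, and free to grasp across from x = 33 to 100 mm
- spare_lever: The other, longer steel lever, which does not fit: hub 46 mm across and 26 mm high with a plain 12 mm round hole, arm 16 mm wide, same black knob, 140 mm from the hole. Lies loose. Origin: centre of the hole at the hub's underside; +x to the knob, z up
- valve: Fixed selector valve: aluminium block on a dark base, 180 x 80 mm, flat top at z = 40 mm, brass ports standing out to 47 mm from the middle line on both long sides. Origin: on the shaft axis at the worktop; z up; block from x = -45 (short end) to +135 mm (long end). The fitted lever's +x points along this +x
- seat (a point): Point on the shaft axis at the block's top, where the lever's hub underside comes to rest; axes as the valve's. Dark fixed shaft above it: 13 mm core, conical tip 40 mm up; three splines 7 mm wide reach 17 mm from the axis to -x, +y, -y, 20 mm high, sloping tops to 34 mm. Play in the bore: 4 mm to each side, 13 degrees each way

How it is judged:
By the outcome, as a careful person would: the job done as asked, in the order asked, and still so for the second after the job is handed in, with the robot touching nothing.
It also fails if it takes over 38 s, if anything falls off the work surface, if the arm or the gripper's body presses on something with over 40 N, if the wrist force passes 120 N, or if a joint passes its speed limit or range.

## Working session

There is one attempt and no reset: what is moved stays moved. The work goes in short steps, each a Python script; the robot and the scene stay as the last script left them, time stands still between calls to the robot, and variables do not carry over. Pictures are saved under pics/ and viewed, at most 10 in all, crops included, and the job is handed in when it is done.

```bash
mkdir -p pics; ls
python3 - <<'E'
from station import *
import cv2
for n in ("scene","top"):
    cv2.imwrite(f"pics/{n}0.png",grab_frame(n)[:,:,::-1])
for n in ("scene","top","wrist"):print(n,get_calibration(n))
print(readout.observe())
E
```

```text
pics
scene {'fov_y': 43.52285675407296, 'cx': 276.32507260634515, 'cy': 204.4359569543002, 'R': array([[-0.59800463, -0.80149182, -0.0011526 ],
       [-0.32869482,  0.24655502, -0.91168544],
       [ 0.7309926 , -0.54481326, -0.41088725]]), 't': array([0.28395383, 0.19367682, 0.74332706])}
top {'fov_y': 47.714982354525866, 'cx': 270.1360562310451, 'cy': 211.6417170067065, 'R': array([[-0.01839673, -0.99979379, -0.00859821],
       [-0.99532421,  0.01912871, -0.0946774 ],
       [ 0.09482235,  0.00681626, -0.99547087]]), 't': array([0.03303   , 0.48347646, 1.09692051])}
wrist {'fov_y': 59.94955672353783, 'cx': 280.06639129751716, 'cy': 209.2785810957564, 'T_tool_cam': array([[ 4.70482831e-04, -9.50966349e-01, -3.09294005e-01,
         7.92792507e-02],
       [ 9.99999830e-01,  5.53877429e-04, -1.81820677e-04,
        -2.66465885e-04],
       [ 3.44216314e-04, -3.09293867e-01,  9.50966448e-01,
        -1.41985241e-01],
       [ 0.00000000e+00,  0.00000000e+00,  0.00000000e+00,
         1.00000000e+00]])}
{'clock': 0.1, 'qpos': array([-1.39462767e+00,  4.80754400e-01,  1.59683285e+00,  5.41762219e-06,
        1.06509826e+00, -4.65802470e-02]), 'joint_vel': array([-0.00195692, -0.00158036, -0.0016568 ,  0.00020759, -0.00092939,
       -0.00105411]), 'effort': array([ 7.89208298e-04, -9.52260232e+01, -4.31041646e+01, -5.96795530e-05,
        5.19342721e-03,  4.21567472e-05]), 'tool_pos': array([ 0.14356027, -0.63355748,  0.23073793]), 'ee_rot': array([-3.14050120e+00, -5.56187583e-05,  2.22746242e-01]), 'contact_force': array([-0.47292677, -0.40022623,  0.56423292]), 'torque': array([-0.01805394, -0.00179718,  0.00344215]), 'gripper_force': 0.0, 'grip_width': 0.9970504422068595}
```

View pics/top0.png

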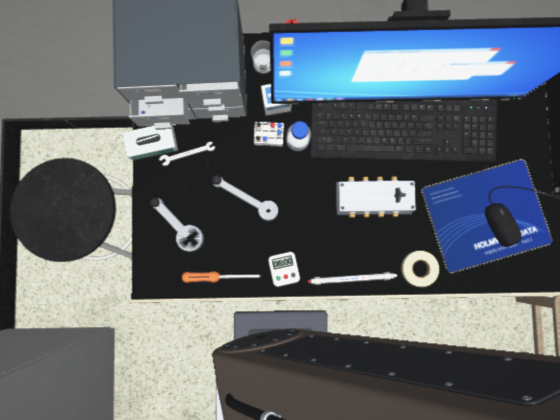

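View pics/scene0.png

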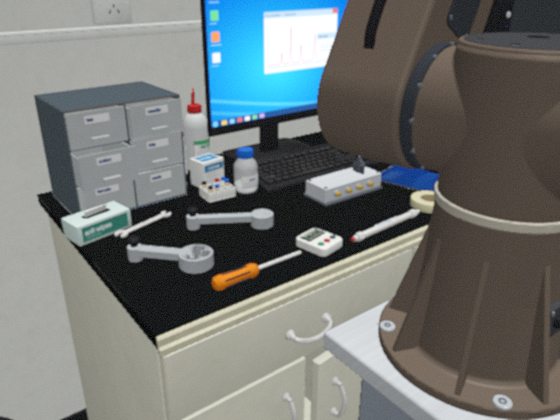

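Top view: the three-slot lever's hub is at about (189,238) with its knob at (155,202). The spare's hub is at (268,211). The valve block spans (337–415, 180–215) with its shaft at about (399,195), so the long end points image-left (world +y). Next I'll cast rays for these points.

```bash
cat > h.py <<'E'
import numpy as np, cv2
from station import *
from scipy.spatial.transform import Rotation as Ro
def cam(n,obs=None):
    c=get_calibration(n); f=210/np.tan(np.radians(c["fov_y"])/2)
    if n=="wrist":
        T=np.eye(4);T[:3,:3]=Ro.from_euler("xyz",obs["ee_rot"]).as_matrix();T[:3,3]=obs["tool_pos"]
        W=T@c["T_tool_cam"];R=W[:3,:3].T;t=-R@W[:3,3]
    else:R,t=c["R"],c["t"]
    return f,c["cx"],c["cy"],R,t
def ray(C,uv,z):
    f,cx,cy,R,t=C
    uv=np.atleast_2d(np.array(uv,float))
    d=np.c_[(uv[:,0]-cx)/f,(uv[:,1]-cy)/f,np.ones(len(uv))]@R
    o=-R.T@t
    return o+d*((z-o[2])/d[:,2])[:,None]
def proj(C,X):
    f,cx,cy,R,t=C
    p=np.atleast_2d(X)@R.T+t
    return np.c_[f*p[:,0]/p[:,2]+cx,f*p[:,1]/p[:,2]+cy]
E
python3 - <<'E'
from h import *
C=cam("top");im=cv2.imread("pics/top0.png")
print(ray(C,[189,238],.026),ray(C,[155,202],.045),ray(C,[268,211],.026),ray(C,[217,181],.045),ray(C,[399,195],.075))
g=im.min(axis=2)
m=np.zeros_like(g);m[165:230,325:420]=(g[165:230,325:420]>150)*255
m=cv2.morphologyEx(m,cv2.MORPH_OPEN,np.ones((13,13)))
k=max(cv2.findContours(m,0,2)[0],key=cv2.contourArea)
b=cv2.boxPoints(cv2.minAreaRect(k));print(b);P=ray(C,b,.04);print(P,np.linalg.norm(np.diff(P,axis=0),axis=1))
E
```

```text
[[0.42534667 0.21517559 0.026     ]] [[0.50954272 0.29063539 0.045     ]] [[0.48534713 0.02890954 0.026     ]] [[0.55597212 0.14619128 0.045     ]] [[ 0.51111689 -0.26715466  0.075     ]]
[[339. 181.]
 [395. 181.]
 [395. 210.]
 [339. 210.]]
[[ 0.55114891 -0.13823019  0.04      ]
 [ 0.54856929 -0.26863181  0.04      ]
 [ 0.48066058 -0.26569392  0.04      ]
 [ 0.48315612 -0.13604604  0.04      ]] [0.13042714 0.06797223 0.12967189]
```

Run:
```python
from h import *
pi=np.pi
for y in (pi/2,-pi/2):print(robot.ik([.514,-.19,.25],[pi,0,y]))
for y in (.73,.73-pi):print(robot.ik([.49,.275,.25],[pi,0,y]))
robot.move_to([.514,-.19,.25],[pi,0,pi/2]);robot.hold(.2)
o=readout.observe();im=grab_frame("wrist")[:,:,::-1];cv2.imwrite("pics/w1.png",im);np.save("o1.npy",o)
robot.move_to([.49,.275,.25],[pi,0,.73]);robot.hold(.2)
o=readout.observe();im=grab_frame("wrist")[:,:,::-1];cv2.imwrite("pics/w2.png",im);np.save("o2.npy",o)
print(o["clock"],o["tool_pos"])
```

```text
[-0.40939278  0.31816068  1.80977508  0.          1.0136569  -0.40939278]
[-4.09392779e-01  3.18160682e-01  1.80977508e+00 -4.44089210e-16
  1.01365690e+00  2.73219988e+00]
[ 4.57469080e-01  3.37922985e-01  1.77949787e+00 -4.44089210e-16
  1.02417180e+00  1.29826541e+00]
[ 0.45746908  0.33792298  1.77949787  0.          1.0241718  -1.84332725]
4.325 [0.49032639 0.27438648 0.24999552]
```

View pics/w1.png

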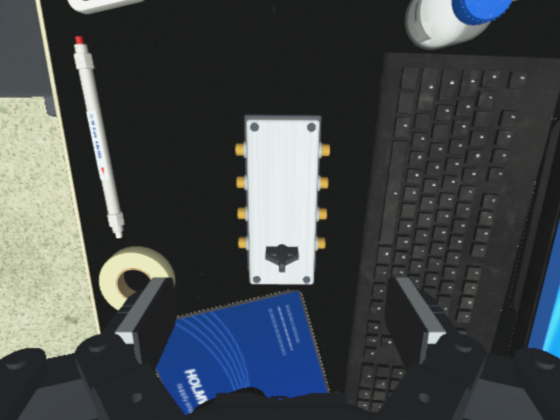

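View pics/w2.png

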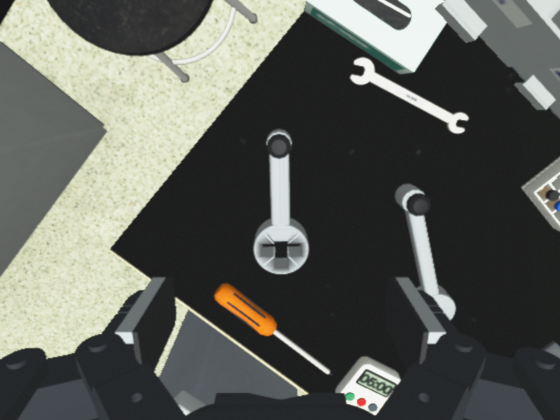

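w1: the block spans columns 246–320 and rows 116–284, with the shaft near (282,256) and the long end up. w2: the lever's hub is at (281,247) and its knob at (279,146), in line with the tool's x axis; the spare is at right.

Run:
```python
from h import *
# valve
im=cv2.imread("pics/w1.png");C=cam("wrist",np.load("o1.npy",allow_pickle=True).item())
m=((im.min(axis=2)>120)*255).astype(np.uint8);x=np.zeros_like(m);x[100:300,232:335]=m[100:300,232:335]
x=cv2.morphologyEx(x,cv2.MORPH_OPEN,np.ones((9,9)));k=max(cv2.findContours(x,0,1)[0],key=cv2.contourArea)
h=cv2.convexHull(k);P=ray(C,h[:,0,:].astype(float),.04)
r=cv2.minAreaRect((P[:,:2]*1e3).astype(np.float32));b=cv2.boxPoints(r);print("block mm",r,"\n",b)
# two long ends: order by y
b=b[np.argsort(b[:,1])];s=b[:2].mean(0);l=b[2:].mean(0);u=(l-s)/np.linalg.norm(l-s)
print("shaft",s+45*u,"yaw",np.degrees(np.arctan2(u[1],u[0])),"dark shaft mark",ray(C,[282,252],.074))
print("proj of shaft base/tip",proj(C,[[*(s+45*u)/1e3,.04],[*(s+45*u)/1e3,.08]]))
# lever
im=cv2.imread("pics/w2.png");C=cam("wrist",np.load("o2.npy",allow_pickle=True).item())
m=((im.min(axis=2)>70)*255).astype(np.uint8);x=np.zeros_like(m);x[120:280,245:320]=m[120:280,245:320]
k=max(cv2.findContours(x,0,1)[0],key=cv2.contourArea)
P=ray(C,k[:,0,:].astype(float),.026)[:,:2]*1e3;uv=k[:,0,:]
H=uv[(uv[:,1]>228)];print(cv2.boundingRect(H))
for z in (0,.026):print("hub circ",z,cv2.minEnclosingCircle((ray(C,H.astype(float),z)[:,:2]*1e3).astype(np.float32)))
rows=[(v,np.flatnonzero(x[v])) for v in range(165,215,5)]
A=ray(C,[[ (c[0]+c[-1])/2,v] for v,c in rows],.026)[:,:2];W=[np.ptp(c) for v,c in rows]
vx,vy,x0,y0=cv2.fitLine((A*1e3).astype(np.float32),2,0,.01,.01).ravel();print("arm",np.degrees(np.arctan2(vy,vx)),x0,y0,W)
print("knob",ray(C,[279,146],.045))
v=im[120:285,240:325];cv2.imwrite("pics/crop.png",np.hstack([cv2.resize(v,None,fx=4,fy=3.5),]))
```

```text
block mm ((515.433349609375, -223.12539672851562), (173.6267547607422, 75.76758575439453), 89.96794891357422) 
 [[ 477.501   -309.91757]
 [ 553.26855 -309.95996]
 [ 553.3657  -136.33322]
 [ 477.59814 -136.29083]]
shaft [ 515.41    -264.93878] yaw 89.967926 dark shaft mark [[ 0.51536687 -0.25742531  0.074     ]]
proj of shaft base/tip [[281.88711449 244.92076277]
 [282.06597537 261.94125633]]
(253, 229, 56, 46)
hub circ 0 ((419.35394287109375, 210.71044921875), 35.045860290527344)
hub circ 0.026 ((427.9801330566406, 218.4534912109375), 32.721275329589844)
arm 42.617016 477.74646 264.4458 [np.int64(20), np.int64(20), np.int64(19), np.int64(19), np.int64(19), np.int64(19), np.int64(19), np.int64(19), np.int64(19), np.int64(18)]
knob [[0.5115932  0.29520764 0.045     ]]
```

Run:
```python
from h import *
C=cam("wrist",np.load("o2.npy",allow_pickle=True).item())
a=np.radians(42.6);u=np.array([np.cos(a),np.sin(a)])
f=ray(C,[281,274.5],.026)[0,:2];h=f+.0305*u
k=ray(C,[279,146],.045)[0,:2]
print("far",f,"hub",h,"knob dist",np.linalg.norm(k-h),np.degrees(np.arctan2(*(k-h)[::-1])),"via knob",k-.115*u,"top",proj(cam("top"),[*h,.026]))
print("arm line offset",np.cross(u,np.array([.47775,.26445])-h), "grip",h+.06*u)
```

```text
far [0.40394739 0.19618478] hub [0.42639835 0.2168295 ] knob dist 0.11576396057569835 42.613650364157415 via knob [0.42694203 0.2173669 ] top [[188.29433925 237.56426215]]
arm line offset 0.00029461895405866884 grip [0.47056418 0.25744205]<stdin>:7: DeprecationWarning: Arrays of 2-dimensional vectors are deprecated. Use arrays of 3-dimensional vectors instead. (deprecated in NumPy 2.0)
```

View pics/crop.png

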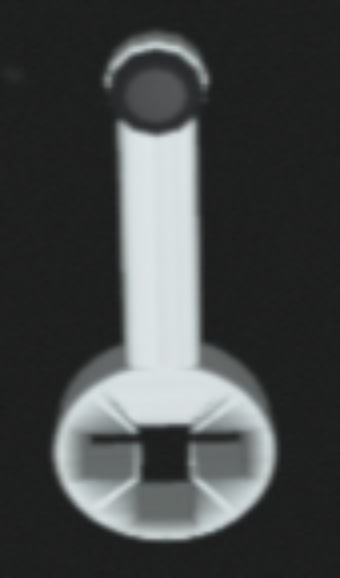

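Everything agrees: the knob is 115.8 mm from the hub, the slots face away from the arm and to both sides, and the top view matches. Now grasp and lift.

Run:
```python
from h import *
pi=np.pi;a=np.radians(42.6);u=np.array([np.cos(a),np.sin(a)])
g=np.array([.4267,.2171])+.052*u
robot.move_to([*g,.09],[pi,0,a])
robot.servo_line([*g,.005],vel=.12,stop_force=15) and print("contact")
robot.grasp(80);o=readout.observe();print(o["grip_width"],o["gripper_force"],o["tool_pos"],o["contact_force"])
robot.servo_line([*g,.16],vel=.15)
o=readout.observe();print(o["grip_width"],o["gripper_force"],o["clock"],o["contact_force"])
robot.move_to([.5154,-.268+.052,.16],[pi,0,pi/2]);robot.hold(.3)
o=readout.observe();cv2.imwrite("pics/w3.png",grab_frame("wrist")[:,:,::-1]);np.save("o3.npy",o);print(o["clock"],o["tool_pos"],o["ee_rot"],o["grip_width"])
cv2.imwrite("pics/s3.png",grab_frame("scene")[:,:,::-1]);cv2.imwrite("pics/t3.png",grab_frame("top")[:,:,::-1])
```

```text
0.21502789855324808 78.90301823616028 [0.46512233 0.252317   0.00545675] [-1.97711566 -1.55440497 10.52242815]
0.2160193613203128 78.16372632980347 7.75 [-0.41354974 -0.56224846 -2.16920496]
9.7667 [ 0.51556734 -0.21554151  0.16002721] [3.14156480e+00 9.64665699e-06 1.57143993e+00] 0.21585220106498382
```

View pics/w3.png

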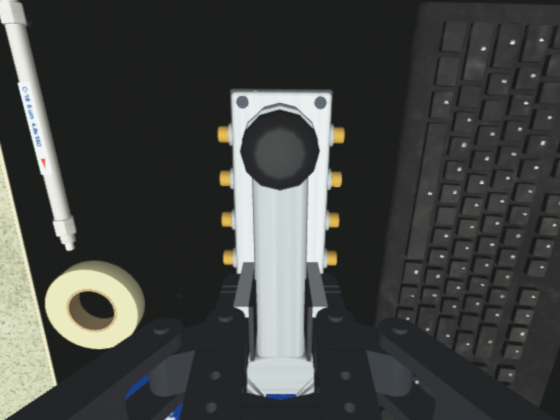

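View pics/s3.png

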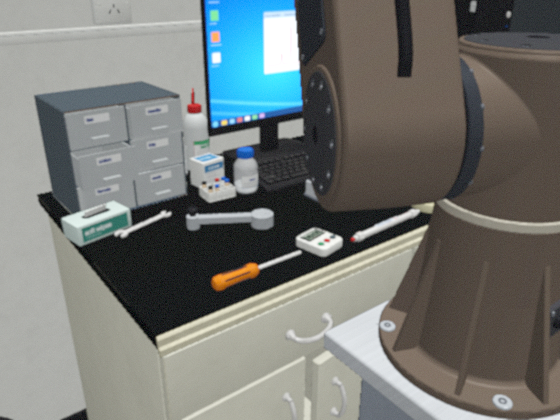

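w3: the lever is held straight, with the knob at (279,149). The block behind it spans columns 232–332, with its long end at row 91. I'll check both numerically.

Run:
```python
from h import *
o=np.load("o3.npy",allow_pickle=True).item();C=cam("wrist",o);im=cv2.imread("pics/w3.png")
print("knob",ray(C,[279.5,149],.2)[0],"tool",o["tool_pos"])
m=im.min(axis=2)>120
for v in (115,155,198,238):
    c=np.flatnonzero(m[v,225:340])+225;e=ray(C,[[c[0]-.5,v],[c[-1]+.5,v]],.04);print(c[0],c[-1],e[:,0],e[:,0].mean(),e[0,1])
for u in (265,300):
    r=np.flatnonzero(m[80:110,u])[0]+80;print("end row",r,ray(C,[u,r-.5],.04)[0])
for v in (195,210,225,240):
    print("arm", [np.round(ray(C,[c,v],.181)[0,:2],4) for c in (253,308)])
C0=cam("wrist",np.load("o1.npy",allow_pickle=True).item());im=cv2.imread("pics/w1.png");m=im.min(axis=2)
for u in (265,300):print(m[110:124,u],m[276:290,u])
print(ray(C0,[[283,115],[283,119],[283,284],[283,279]],.04))
```

```text
knob [ 0.5153338  -0.15144461  0.2       ] tool [ 0.51556734 -0.21554151  0.16002721]
232 330 [0.4815186  0.55061169] 0.5160651439867067 -0.15194256511091295
233 328 [0.48111882 0.55039653] 0.5157576741189974 -0.17994002989599658
234 326 [0.4806014  0.55026063] 0.51543101438291 -0.2122416396730882
236 324 [0.48091424 0.55001629] 0.5154652651323364 -0.2445697356617026
end row 92 [ 0.50508246 -0.13631049  0.04      ]
end row 92 [ 0.52904623 -0.13628377  0.04      ]
arm [array([ 0.5062, -0.1702]), array([ 0.5251, -0.1701])]
arm [array([ 0.506 , -0.1756]), array([ 0.5253, -0.1756])]
arm [array([ 0.5059, -0.1812]), array([ 0.5254, -0.1812])]
arm [array([ 0.5058, -0.1869]), array([ 0.5256, -0.1869])]
[ 28  29  26  29  43  71  92 105 112 138 191 216 226 231] [229 230 230 230 229 229 227 199  94  33  28  29  25  27]
[ 26  26  28  28  37  62  90 104 112 132 181 215 226 233] [231 231 231 231 231 230 228 209 118  45  26  27  26  27]
[[ 0.51654076 -0.13241836  0.04      ]
 [ 0.51654766 -0.13606697  0.04      ]
 [ 0.51687801 -0.31086194  0.04      ]
 [ 0.51686648 -0.30475965  0.04      ]]
```

Lever and block agree to about 1 mm, well inside the 4 mm play, so I'll lower it with a force stop.

Run:
```python
from h import *
s=robot.servo_line([.5156,-.2163,.085],vel=.1,stop_force=15)
o=readout.observe();print(s,o["tool_pos"],o["contact_force"])
if not s:
    s=robot.servo_line([.5156,-.2163,.0445],vel=.04,stop_force=12)
    o=readout.observe();print(s,o["tool_pos"],o["contact_force"],o["torque"],o["clock"])
```

```text
False [ 0.51592868 -0.21645916  0.08541714] [-0.01387265 -0.02028908 -1.51274482]
True [ 0.51527008 -0.21614023  0.04547587] [-0.84916143 -0.04921732  8.87428126] [0.10444248 0.14142064 0.03867452] 11.7417
```

It made contact exactly at the home height (TCP 0.0455). Next: release, back off and look.

Run:
```python
from h import *
robot.release();robot.hold(.2)
p=readout.observe()["tool_pos"]
robot.servo_line([p[0],p[1],.16],vel=.12)
robot.move_to([.514,-.19,.25],[np.pi,0,np.pi/2]);robot.hold(.2)
o=readout.observe();im=grab_frame("wrist")[:,:,::-1];np.save("o4.npy",o);print(o["clock"],o["grip_width"])
cv2.imwrite("pics/w4.png",im);cv2.imwrite("pics/c4.png",cv2.resize(im[90:300,200:360],None,fx=2.8,fy=2.8))
C=cam("wrist",o);print(proj(C,[[.5155,-.268,.066],[.5155,-.153,.085]]))
```

```text
14.3667 0.9986930374824841
[[282.7433569  260.04795726]
 [283.18379053 144.90758817]]
```

View pics/c4.png

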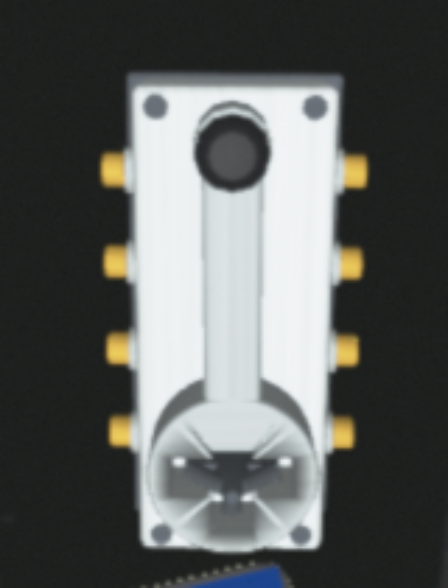

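c4: the lever lies along the block, with the three splines inside the slots. The knob is at image (282.9,144.3) against a predicted (283.2,144.9) for a fully seated lever. I'll hand it in.

```bash
python3 -c "
from station import *
print(robot.finish_job())"
```

```text
the job is handed in; nothing more can be done
None
```

The three-slot lever is on the valve shaft, seated fully home and pointing to the block's long end; I let go of it, left the spare lever untouched, and handed the job in at about 14.4 s on the robot clock.

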